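# Reset the tripped breaker under a push-latch cover

## Task

The bench power box has tripped. Press its push-latch cover so that it pops open, push in the one reset button that stands out until it is fully in, then press the cover down again until it latches shut and stays flush. Leave the other things on the bench where they are; nothing is to be picked up.

Things in the scene. Friction and masses are not known exactly. Their poses are not given: they have to be found in the camera images.
- power_box: Grey steel box, 200 (x) x 224 (y) mm, 80 mm tall, fixed to the bench, sockets on its near (-x) face. Origin: centre of its underside, on the bench; x, y along its sides, z up. Its top has a centred opening 143 mm (x) by 153 mm (y), shut flush by an aluminium cover 140 x 150 mm, 6 mm thick, hinged on the +y side, free edge at y = -75 mm (shown by a thin black strip 22 mm in from the edge).
- panel (a point): Middle of the row of three round reset buttons, on the level panel under the cover, 46 mm above the bench, box frame (0, -46, 46) mm; axes as the box's. The buttons stand at -38, 0 and +38 mm along the box's x.
- cover (a joint): Cover angle (rad): 0 flush and latched, +1.20 popped open (free edge up, leaning towards the hinge), -0.055 pressed in to its firm stop (free edge 8 mm below flush). A spring pushes it open: about 3 N at the free edge when shut, 1.5 N when open. Push latch: pressed to the stop (at least beyond -0.04) and let go, a shut cover swings open in 1.5 s; an open one rises to flush and stays latched.
- cover_edge (a point): Middle of the cover's free edge, on its outer (upper) face; moves with the cover. Axes as the box's when shut; z out of the outer face; the cover runs from here along +y, 150 mm to the hinge. Shut: box frame (0, -75, 80) mm. Open: about (0, +23, 218) mm. Pressing within 45 mm of the free edge, with 8 to 15 N, reaches the stop.
- cover_hinge (a point): Point on the hinge axis at the middle of the cover, box frame (0, 75, 77) mm; axes as the box's. The cover turns about this point's x axis; opening lifts the free edge.
- reset (a joint): How far the tripped reset button is pushed in (m): 0 tripped (standing out), 0.010 fully in. Needs about 3 N, a little more for speed; stays where it is left; firm stop.
- reset_top (a point): Centre of the top of the tripped reset button: black round plunger 16 mm across in a steel collar 24 mm across, 3 mm high. Tripped, it stands 14 mm above the panel (60 mm above the bench); fully in, 4 mm, like its two identical neighbours, which are in already. It may be any of the three. z up.
- tape_roll: Bystander: roll of masking tape lying flat, 94 mm across, 25 mm high, on the hinge side of the box, towards its near end. Origin: centre of its underside.
- screwdriver: Bystander: screwdriver 190 mm long lying on the bench beside the box's free-edge side. Origin near its middle, underside.
- offcut: Bystander: wooden block 45 x 90 x 35 mm in front of the box. Origin: centre of its underside.
- bit_tin: Bystander: upright steel tin 48 mm across, 45 mm high, beyond the screwdriver. Origin: centre of its underside.
- paper_cup: Bystander: white cup 80 mm across, 100 mm tall, on the hinge side of the box, towards its far end. Origin: centre of its underside.

How it is judged (in metres and radians):
On the way, in this order (a step that is already met when the one before it is completed fails the run):
1. the cover has popped wide open (value of joint cover above 0.85 rad), for 0.2 s.
2. the tripped reset button is pushed fully in while the cover is open (value of joint reset above 0.008 m and value of joint cover above 0.5 rad), for 0.1 s.
3. the cover is shut and latched, with nothing pressing on it (value of joint cover between -0.02 and 0.03 rad and contact force between the arm and power_box below 0.2 N), for 0.3 s.
At the end, for the whole second after the job is handed in: The tripped reset button is in by more than 8 of its 10 mm and the cover is latched shut, within -0.02 to 0.03 rad of flush, by itself (value of joint reset above 0.008 m and value of joint cover between -0.02 and 0.03 rad); the robot touches nothing.
It fails at once if a bystander is moved by more than 30 mm, or lifted (distance of any of tape_roll, screwdriver, offcut, bit_tin, paper_cup from where it was at the start of the episode above 0.03 m or height (world z) of any of tape_roll, offcut, bit_tin, paper_cup above 0.012 m).
It also fails if it takes over 54 s, if anything falls off the work surface, if the arm or the gripper's body presses on something with over 40 N, if the wrist force passes 120 N, or if a joint passes its speed limit or range.

## Robot

A 6-joint arm with a two-finger parallel gripper is mounted at the origin on the work surface. World frame = base frame: x ahead of the robot, y to its left, z up, the work surface at z = 0. Lengths are in m, angles in degrees, forces in N, time in s.
With the tool pointing down it reaches from about 0.25 to 0.725 m from the base axis. Payload 9.7 kg.
Tool frame: the origin (TCP) lies between the finger pads; the fingertips stand 11 mm ahead of it and the grasp point (between the pads) lies 8 mm behind it; z points along the fingers, y is the line along which they close (so a half turn about z gives the same grasp; the last joint's range is limited). The gripper opens to 85 mm and grips with 20 to 120 N. Pads are 22 mm wide; open, the fingers measure 114 mm over their backs; the gripper's body (76 mm by 85 mm) begins 54 mm behind the grasp point. The pads swing forward as they close: fully open they stand 13 mm farther back than shut.
Start: joints at [64.458, 4.979, 10.078, 95.1, 0, 90], TCP at [0.237, 0.496, 0.242] pointing down, gripper open.
Joint ranges: [-179.16, 179.16], [-48.56, 103.87], [-65.8, 70.77], [-126.05, 130.52], [-82.76, 87.17], [-180, 180]. Speed limits (degrees/s): [127.2, 127.2, 147.25, 180, 180, 180].

## Interface

Orientations are given as [roll, pitch, yaw] about the fixed x, y, z axes, in that order (R = Rz(yaw) Ry(pitch) Rx(roll)).
In Python, from workcell import monitor, cams, ticket gives the robot as it stands.
- The arm moves only by the tool carry_out, never from a script. Its argument "plan" is a list of rows, each an object with "travel": the shift along the world's x, y, z as a fraction of full scale, a list of three; "angular": the turn, a rotation vector about the world's x, y, z as a fraction of full scale, a list of three; "grip": the gripper's target within -1 to 1 (fully open at 1, half-way at 0, shut at -1). In form: [{"travel": [x, y, z], "angular": [ax, ay, az], "grip": grip}, ...]. A call has 1 to 8 rows; each row is the pose to reach, as a shift and turn from the pose commanded when the call began; what a row does not reach only later rows make up. Full scale, the value 1, is 300 mm for a shift and 0.5 rad for a turn. A row lasts 1/12 s, in which the tool goes at most 41.7 mm and 7.16 degrees, less where a joint would pass 70% of its speed; a pose out of reach is approached as far as the arm can. A call with a number of a shift or a turn outside -1 to 1 is refused whole. A call with a gripper value outside its range is refused whole. The fingers move at their own pace and stop on an object; "grip_force" is the grip in N (left out, the last holds). Time passes only in rows, so rows that repeat a pose let the fingers close. It gives the time, the measured TCP pose, the force, the opening and the grip force at its end, in the units of the state.
- monitor.get_obs(): the state, without advancing time (a new reading comes with each control period).
- cams.camera(name): name is "scene" or "top" or "wrist"; returns a dict with "frame" (420x560x3 uint8, red, green, blue), "mtx" (3x3 intrinsics, pixels), "view" (4x4, takes a point from world to camera coordinates); the wrist camera has in their place "T_tool_cam" (4x4, takes a point from camera to tool coordinates, whose origin is the TCP and whose axes are the flange's). Camera axes: x right, y up, looking along -z (the intrinsics and any distortion apply to the point x, -y, -z); pixel columns grow to the right and rows downward; lengths in m; the calibration is good to about 2 mm. A picture is of the moment at which its call begins: read the wrist's pose just before it. There is no depth.
- ticket.job_done(): hands the job in; it is judged then, once.
The state is a dict: "time": time; "q": joint angles; "qd": joint speeds; "joint_efforts": joint torques, N m; "ee_pos": TCP position; "tcp_rot": TCP orientation; "wrist_force": force on the tool from outside, world axes, zero at the start; "torque": the same for the moment, N m; "opening": finger opening in m; "grasp_force": force on a finger pad.
Only numpy, scipy, OpenCV 4.12 (cv2) and the standard library are available. Lean on these libraries where they do the work, as an engineer would, in place of code of your own. Each camera call takes 0.05 s, during which the arm holds its last target. There are 200 camera calls.

## Working session

There is one attempt and no reset: what is moved stays moved. The work goes in short steps, Python scripts to look and compute and a tool call to move; the robot and the scene stay as the last step left them, time stands still between calls to the robot, and variables do not carry over. Pictures are saved under pics/ and viewed, at most 10 in all, crops included, and the job is handed in when it is done.

Besides the shell and the picture viewer there is one more tool, called after "Request:" by a JSON object that holds its "api" and its "payload", one argument or row to a line. carry_out: Moves the arm, as the interface text tells. Its arguments: {"type":"object","properties":{"plan":{"type":"array","items":{"type":"object","properties":{"travel":{"type":"array","items":{"type":"number"}},"angular":{"type":"array","items":{"type":"number"}},"grip":{"type":"number"}}}},"grip_force":{"type":"number"}},"required":["plan"]}

```bash
mkdir -p pics
python3 - <<'E'
from workcell import monitor,cams
import cv2,numpy as np
for n in("top","scene"):
    c=cams.camera(n); cv2.imwrite(f"pics/{n}0.png",c["frame"][:,:,::-1]); np.savez(f"{n}.npz",mtx=c["mtx"],view=c["view"]); print(n,c["mtx"],c["view"],[k for k in c])
print(monitor.get_obs())
E
```

```text
top [[436.32914891   0.         281.84463444]
 [  0.         436.32914891 219.55765515]
 [  0.           0.           1.        ]] [[-0.02761596 -0.99923447  0.02770964  0.01447502]
 [ 0.99255806 -0.0241215   0.11935933 -0.56679939]
 [-0.11859956  0.03079965  0.99246437 -0.79366894]
 [ 0.          0.          0.          1.        ]] ['frame', 'mtx', 'view']
scene [[406.47690149   0.         279.09844142]
 [  0.         406.47690149 203.10038567]
 [  0.           0.           1.        ]] [[-0.47450584  0.88001969  0.02023753  0.2272898 ]
 [-0.62503839 -0.35303047  0.69620148  0.28200909]
 [ 0.61981547  0.31770244  0.7175611  -1.10322418]
 [ 0.          0.          0.          1.        ]] ['frame', 'mtx', 'view']
{'time': 0.1, 'q': array([ 6.44583716e+01,  5.00873050e+00,  1.00390979e+01,  9.50985515e+01,
       -8.09017915e-05,  8.99999419e+01]), 'qd': array([-0.01163997, -0.12594328,  0.1309696 ,  0.06625078, -0.00827756,
       -0.01038405]), 'joint_efforts': array([ 4.01644838e-04, -5.21561086e+01,  4.65654516e+01,  1.60486816e-02,
       -4.82796872e-05,  3.87426564e-05]), 'ee_pos': array([0.23706294, 0.496084  , 0.24164738]), 'tcp_rot': array([-1.79931816e+02,  8.08325504e-05,  1.54458430e+02]), 'wrist_force': array([-0.18186053,  0.75189709, -0.61176536]), 'torque': array([ 0.00652492,  0.02964553, -0.00750065]), 'grasp_force': 0.0, 'opening': 0.0856198094227165}
```

View pics/top0.png

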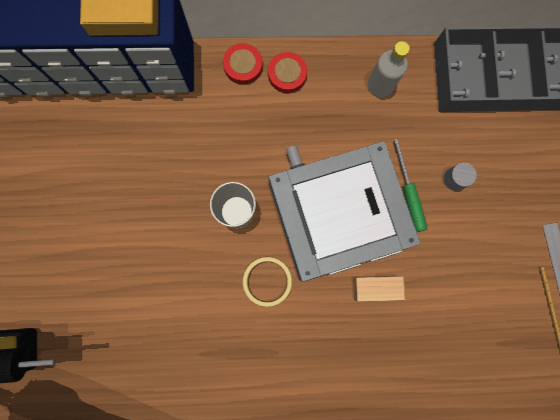

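The top view shows the box with its corners near (270,180), (383,143), (419,244) and (304,280). The cover's strip is at (372,201), on the free-edge side. I'll zoom in for exact corners.

Run:
```python
import cv2
a=cv2.imread("pics/top0.png")[130:290,255:435]
cv2.imwrite("pics/top0c.png",cv2.resize(a,None,fx=3.7,fy=3.7,interpolation=cv2.INTER_CUBIC))
```

```text
(no output)
```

View pics/top0c.png

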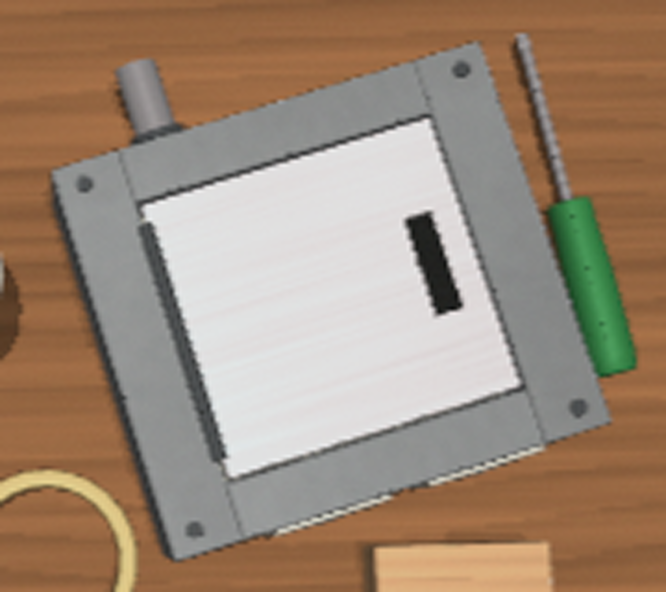

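Corners of the top face in the crop are (53,172), (479,42), (610,423) and (175,560). The free edge of the cover runs from (432,118) to (522,387), and the strip is centred at (434,263). I'll fit the pose from these.

```bash
cat > h.py <<'E'
import numpy as np
from scipy.optimize import least_squares
def proj(n,P):
    d=np.load(f"{n}.npz"); P=np.atleast_2d(P); c=P@d["view"][:3,:3].T+d["view"][:3,3]
    p=c*[1,-1,-1]; p=p@d["mtx"].T; return p[:,:2]/p[:,2:]
def b2w(b,P):
    c,s=np.cos(b[2]),np.sin(b[2]); P=np.atleast_2d(P).astype(float)
    return np.c_[b[0]+c*P[:,0]-s*P[:,1], b[1]+s*P[:,0]+c*P[:,1],P[:,2]]
E
python3 - <<'E'
from h import *
px=np.array([[53,172],[479,42],[610,423],[175,560],[432,118],[522,387],[434,263]])/3.7+[255,130]
P=np.array([[100,112,80],[100,-112,80],[-100,-112,80],[-100,112,80],[70,-75,80],[-70,-75,80],[0,-53,80]])/1e3
r=least_squares(lambda b:(proj("top",b2w(b,P))-px).ravel(),[.5,0,0.])
b=r.x; print(b,np.degrees(b[2])); print(r.fun.reshape(-1,2).round(1)); np.save("box.npy",b)
print(b2w(b,np.array([[0,-75,80],[0,-50,80],[0,-46,60],[38,-46,60],[-38,-46,60],[0,23,218],[0,75,77]])/1e3).round(4))
E
```

```text
[ 0.57620359 -0.11206398  0.27449762] 15.727555018874456
[[-0.7 -0.9]
 [ 0.5 -0.5]
 [ 1.1  0.2]
 [-0.2  0.8]
 [-0.5 -0.1]
 [ 0.   0.1]
 [-0.2  0.3]]
[[ 0.5965 -0.1843  0.08  ]
 [ 0.5898 -0.1602  0.08  ]
 [ 0.5887 -0.1563  0.06  ]
 [ 0.6252 -0.146   0.06  ]
 [ 0.5521 -0.1666  0.06  ]
 [ 0.57   -0.0899  0.218 ]
 [ 0.5559 -0.0399  0.077 ]]
```

View pics/scene0.png

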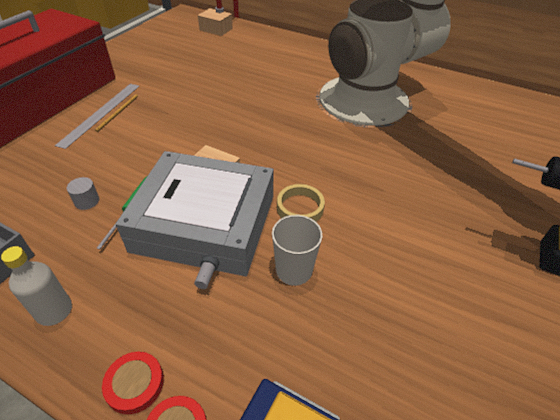

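The fit is good to about 1 px (0.5–2 mm). The box is at (0.576,-0.112), yaw 15.7°. Next I'll turn the tool by -48.7° so the fingers close along the box x axis, shut them to use as a poker, and go over the cover's free edge.

Request:
{"api": "carry_out", "payload": {
  "plan": [
    {"travel": [0.467,-0.867,0],"angular": [0,0,-1],"grip": -1},
    {"travel": [0.467,-0.867,0],"angular": [0,0,-1],"grip": -1},
    {"travel": [0.467,-0.867,0],"angular": [0,0,-1],"grip": -1},
    {"travel": [0.467,-0.867,0],"angular": [0,0,-1],"grip": -1},
    {"travel": [0.467,-0.867,0],"angular": [0,0,-1],"grip": -1},
    {"travel": [0.467,-0.867,0],"angular": [0,0,-1],"grip": -1},
    {"travel": [0.467,-0.867,0],"angular": [0,0,-1],"grip": -1},
    {"travel": [0.467,-0.867,0],"angular": [0,0,-1],"grip": -1}
  ]
}}

```text
time: 0.77
ee_pos: [0.3792, 0.2314, 0.2423]
tcp_rot: [-180.0, 0.1, 125.5]
wrist_force: [0.3, 1.4, -0.7]
opening: 0.0
grasp_force: 0.0
```

Request:
{"api": "carry_out", "payload": {
  "plan": [
    {"travel": [0.467,-0.867,0],"angular": [0,0,-0.7],"grip": -1},
    {"travel": [0.467,-0.867,0],"angular": [0,0,-0.7],"grip": -1},
    {"travel": [0.467,-0.867,0],"angular": [0,0,-0.7],"grip": -1},
    {"travel": [0.467,-0.867,0],"angular": [0,0,-0.7],"grip": -1},
    {"travel": [0.467,-0.867,0],"angular": [0,0,-0.7],"grip": -1},
    {"travel": [0.467,-0.867,0],"angular": [0,0,-0.7],"grip": -1},
    {"travel": [0.467,-0.867,0],"angular": [0,0,-0.7],"grip": -1},
    {"travel": [0.467,-0.867,0],"angular": [0,0,-0.7],"grip": -1}
  ]
}}

```text
time: 1.43
ee_pos: [0.5192, -0.0287, 0.2409]
tcp_rot: [-179.9, 0.1, 105.5]
wrist_force: [0.5, 0.1, -0.0]
opening: -0.0002
grasp_force: 0.0
```

Request:
{"api": "carry_out", "payload": {
  "plan": [
    {"travel": [0.237,-0.443,0],"angular": [0,0,0],"grip": -1},
    {"travel": [0.237,-0.443,-0.1],"angular": [0,0,0],"grip": -1},
    {"travel": [0.237,-0.443,-0.2],"angular": [0,0,0],"grip": -1},
    {"travel": [0.237,-0.443,-0.3],"angular": [0,0,0],"grip": -1},
    {"travel": [0.237,-0.443,-0.4],"angular": [0,0,0],"grip": -1},
    {"travel": [0.237,-0.443,-0.4],"angular": [0,0,0],"grip": -1},
    {"travel": [0.237,-0.443,-0.4],"angular": [0,0,0],"grip": -1}
  ]
}}

```text
time: 2.02
ee_pos: [0.5865, -0.1564, 0.1185]
tcp_rot: [-179.6, -0.2, 105.7]
wrist_force: [0.3, 0.4, 0.0]
opening: 0.0001
grasp_force: 0.0
```

Run:
```python
from workcell import monitor,cams
import cv2,numpy as np
o=monitor.get_obs();print(o["ee_pos"],o["wrist_force"])
a=cams.camera("top")["frame"][:,:,::-1][110:310,240:450]; b=cams.camera("wrist")["frame"][:,:,::-1]
a=cv2.resize(a,(441,420)); b=cv2.resize(b,(350,262)); o=np.zeros((420,791,3),np.uint8); o[:,:441]=a; o[:262,441:]=b
cv2.imwrite("pics/p1.png",o)
```

```text
[ 0.58653144 -0.15638531  0.11851113] [0.33117172 0.38888563 0.02425715]
```

View pics/p1.png

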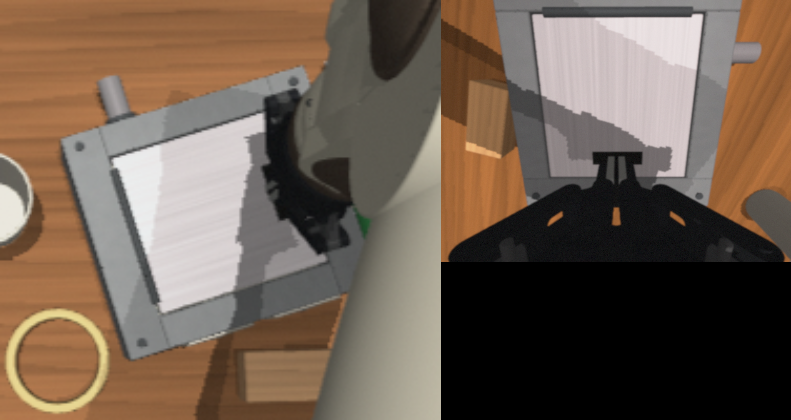

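The wrist view shows the closed fingertips on the strip at about (617,165), so they are over the free-edge zone. Now I'll press gently.

Request:
{"api": "carry_out", "payload": {
  "plan": [
    {"travel": [0,0,-0.05],"angular": [0,0,0],"grip": -1},
    {"travel": [0,0,-0.08],"angular": [0,0,0],"grip": -1},
    {"travel": [0,0,-0.09],"angular": [0,0,0],"grip": -1},
    {"travel": [0,0,-0.1],"angular": [0,0,0],"grip": -1},
    {"travel": [0,0,-0.1],"angular": [0,0,0],"grip": -1}
  ]
}}

```text
time: 2.53
ee_pos: [0.5886, -0.1564, 0.0929]
tcp_rot: [180.0, 0.0, 105.8]
wrist_force: [0.2, 0.6, -0.4]
opening: -0.0004
grasp_force: 0.0
```

Run:
```python
from workcell import monitor,cams
o=monitor.get_obs();print(o["ee_pos"],o["wrist_force"]); print(cams.camera("wrist")["T_tool_cam"].round(3))
o=monitor.get_obs();print(o["ee_pos"],o["wrist_force"])
```

```text
[ 0.58857673 -0.15644714  0.0929211 ] [ 0.18930676  0.60178038 -0.43815908]
[[-0.     0.956  0.294  0.075]
 [ 1.     0.    -0.    -0.001]
 [-0.     0.294 -0.956 -0.132]
 [ 0.     0.     0.     1.   ]]
[ 0.58862247 -0.15660625  0.09307489] [-0.34887045  0.12952315  0.27112806]
```

Request:
{"api": "carry_out", "payload": {
  "plan": [
    {"travel": [0.007,-0.022,0],"angular": [0,0,0],"grip": -1},
    {"travel": [0.007,-0.022,-0.01],"angular": [0,0,0],"grip": -1},
    {"travel": [0.007,-0.022,-0.02],"angular": [0,0,0],"grip": -1},
    {"travel": [0.007,-0.022,-0.03],"angular": [0,0,0],"grip": -1},
    {"travel": [0.007,-0.022,-0.03],"angular": [0,0,0],"grip": -1}
  ]
}}

```text
time: 3.0
ee_pos: [0.5913, -0.1642, 0.0842]
tcp_rot: [179.9, 0.1, 105.7]
wrist_force: [1.2, -3.1, 4.2]
opening: 0.0004
grasp_force: 2.3
```

Request:
{"api": "carry_out", "payload": {
  "plan": [
    {"travel": [0,0,-0.005],"angular": [0,0,0],"grip": -1},
    {"travel": [0,0,-0.008],"angular": [0,0,0],"grip": -1},
    {"travel": [0,0,-0.008],"angular": [0,0,0],"grip": -1}
  ]
}}

```text
time: 3.25
ee_pos: [0.5915, -0.1642, 0.0838]
tcp_rot: [179.8, 0.2, 105.7]
wrist_force: [-3.0, -2.9, 18.4]
opening: -0.0002
grasp_force: 9.4
```

The cover is at the stop with 18 N on it. I'll release it and clear away towards the free-edge side.

Request:
{"api": "carry_out", "payload": {
  "plan": [
    {"travel": [0,0,0.12],"angular": [0,0,0],"grip": -1},
    {"travel": [0.03,-0.11,0.2],"angular": [0,0,0],"grip": -1},
    {"travel": [0.07,-0.24,0.25],"angular": [0,0,0],"grip": -1},
    {"travel": [0.1,-0.35,0.3],"angular": [0,0,0],"grip": -1},
    {"travel": [0.1,-0.35,0.4],"angular": [0,0,0],"grip": -1},
    {"travel": [0.1,-0.35,0.4],"angular": [0,0,0],"grip": -1},
    {"travel": [0.1,-0.35,0.4],"angular": [0,0,0],"grip": -1},
    {"travel": [0.1,-0.35,0.4],"angular": [0,0,0],"grip": -1}
  ]
}}

```text
time: 3.92
ee_pos: [0.6204, -0.2681, 0.1999]
tcp_rot: [-180.0, -0.1, 105.8]
wrist_force: [-0.5, 1.0, -0.7]
opening: -0.0001
grasp_force: 0.0
```

Request:
{"api": "carry_out", "payload": {
  "plan": [
    {"travel": [0,0,0],"angular": [0,0,0],"grip": -1},
    {"travel": [0,0,0],"angular": [0,0,0],"grip": -1},
    {"travel": [0,0,0],"angular": [0,0,0],"grip": -1},
    {"travel": [0,0,0],"angular": [0,0,0],"grip": -1},
    {"travel": [0,0,0],"angular": [0,0,0],"grip": -1},
    {"travel": [0,0,0],"angular": [0,0,0],"grip": -1},
    {"travel": [0,0,0],"angular": [0,0,0],"grip": -1},
    {"travel": [0,0,0],"angular": [0,0,0],"grip": -1}
  ]
}}

```text
time: 4.58
ee_pos: [0.6206, -0.2684, 0.2009]
tcp_rot: [180.0, 0.0, 105.8]
wrist_force: [0.4, 0.0, -0.3]
opening: -0.0002
grasp_force: 0.0
```

Run:
```python
from workcell import monitor,cams
import cv2,numpy as np
o=monitor.get_obs();print(o["ee_pos"],o["tcp_rot"],o["wrist_force"])
c=cams.camera("wrist");np.savez("w.npz",mtx=c["mtx"],T=c["T_tool_cam"],p=o["ee_pos"],r=o["tcp_rot"])
b=c["frame"][:,:,::-1]; a=cams.camera("scene")["frame"][100:300,80:320,::-1]
o=np.zeros((420,800,3),np.uint8); o[:,:560]=b; o[:200,560:]=a
cv2.imwrite("pics/p2.png",o)
```

```text
[ 0.62055161 -0.26844573  0.20093142] [1.79996892e+02 3.23510029e-03 1.05757703e+02] [ 0.39950072  0.04005    -0.30310642]
```

View pics/p2.png

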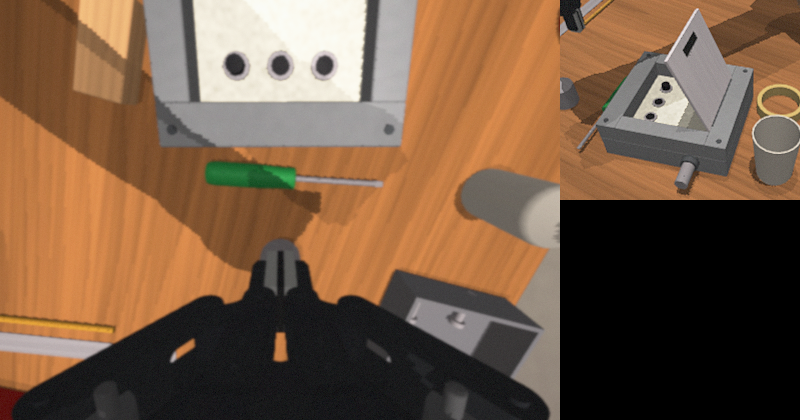

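The cover is open. In the wrist view the buttons are at (236,65), (280,65) and (324,65). The left one, on the -x side, looks larger and off-centre in its collar, and the scene view also shows that one standing out at (666,85). I'll check this against the projection.

Run:
```python
from h import *
from scipy.spatial.transform import Rotation as R
d=np.load("w.npz"); b=np.load("box.npy")
P=b2w(b,np.array([[x,-46,z] for x in(-38,0,38) for z in(50,60)])/1e3)
Rt=R.from_euler("xyz",d["r"],degrees=True).as_matrix(); T=d["T"]
c=((P-d["p"])@Rt-T[:3,3])@T[:3,:3]; p=(c*[1,-1,-1])@d["mtx"].T
print((p[:,:2]/p[:,2:]).round(1)); print((proj("scene",P)-[80,100]+[560,0]).round(1))
# measured ray for the -x button at z=.06, and z=.05
K=np.linalg.inv(d["mtx"])
for px in([236,65],[280,65],[324,65]):
    v=(K@[*px,1])*[1,-1,-1]; v=Rt@T[:3,:3]@v; o=d["p"]+Rt@T[:3,3]
    print([(o+v*(z-o[2])/v[2]).round(4) for z in(.05,.06)])
print(b2w(b,np.array([[-38,-46,60]])/1e3))
import cv2
cv2.imwrite("pics/p2c.png",cv2.resize(cv2.imread("pics/p2.png")[40:90,210:350],None,fx=5,fy=5,interpolation=cv2.INTER_CUBIC))
```

```text
[[236.2  65.7]
 [234.5  63.7]
 [280.6  65.7]
 [280.6  63.7]
 [324.9  65.7]
 [326.7  63.8]]
[[664.9  87.1]
 [664.1  83.3]
 [657.2 100.9]
 [656.3  97.1]
 [648.9 115.7]
 [647.9 111.8]]
[array([ 0.5518, -0.1661,  0.05  ]), array([ 0.5535, -0.1672,  0.06  ])]
[array([ 0.5881, -0.1559,  0.05  ]), array([ 0.5885, -0.1574,  0.06  ])]
[array([ 0.6243, -0.1457,  0.05  ]), array([ 0.6234, -0.1475,  0.06  ])]
[[ 0.55209517 -0.16664222  0.06      ]]
```

View pics/p2c.png

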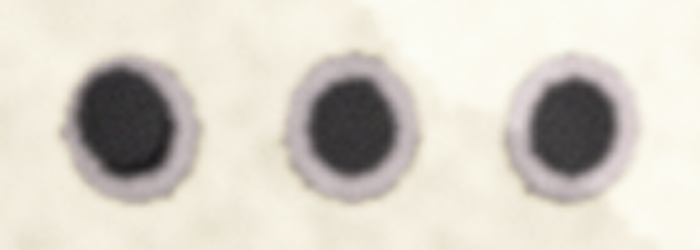

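The -x button (left) clearly stands out, and its position agrees with the model at (0.552,-0.167). I'll approach with a 15° tilt so that the wrist camera clears the open cover.

Request:
{"api": "carry_out", "payload": {
  "plan": [
    {"travel": [-0.06,0.09,0],"angular": [0.25,0.07,0],"grip": -1},
    {"travel": [-0.12,0.18,-0.05],"angular": [0.5,0.14,0],"grip": -1},
    {"travel": [-0.18,0.27,-0.12],"angular": [0.5,0.14,0],"grip": -1},
    {"travel": [-0.233,0.355,-0.2],"angular": [0.5,0.14,0],"grip": -1},
    {"travel": [-0.233,0.355,-0.3],"angular": [0.5,0.14,0],"grip": -1},
    {"travel": [-0.233,0.355,-0.35],"angular": [0.5,0.14,0],"grip": -1},
    {"travel": [-0.233,0.355,-0.38],"angular": [0.5,0.14,0],"grip": -1},
    {"travel": [-0.233,0.355,-0.38],"angular": [0.5,0.14,0],"grip": -1}
  ]
}}

```text
time: 5.35
ee_pos: [0.5499, -0.1617, 0.0852]
tcp_rot: [-179.9, -15.0, 105.7]
wrist_force: [-0.4, -0.1, -0.5]
opening: -0.0
grasp_force: 0.0
```

Run:
```python
from workcell import monitor,cams
import cv2,numpy as np
o=monitor.get_obs();print(o["ee_pos"],o["tcp_rot"],o["wrist_force"])
b=cams.camera("wrist")["frame"][:,:,::-1]; a=cams.camera("scene")["frame"][100:300,80:320,::-1]
o=np.zeros((420,800,3),np.uint8); o[:,:560]=b; o[:200,560:]=a
cv2.imwrite("pics/p3.png",o)
```

```text
[ 0.54989592 -0.16169303  0.08518701] [-179.90582026  -14.96187135  105.72931699] [-0.42900698 -0.10998933 -0.51464214]
```

View pics/p3.png

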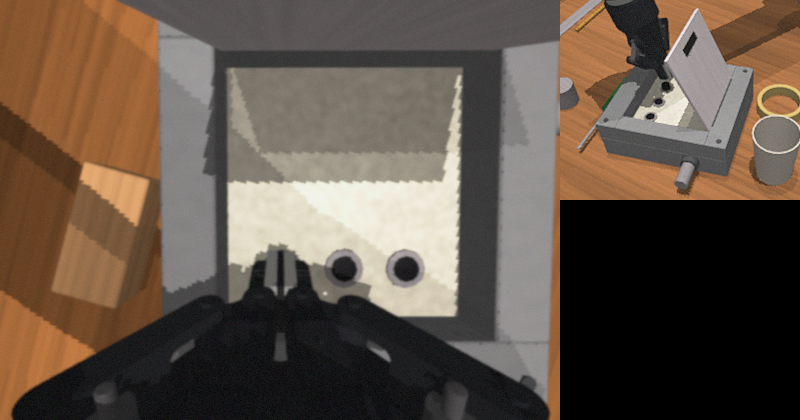

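The fingers are over the -x button (tip at 280,270), which lines up with its neighbours at (344,268) and (405,268), and the cover is clear. Now I'll press down while watching the force.

Request:
{"api": "carry_out", "payload": {
  "plan": [
    {"travel": [0,0,-0.02],"angular": [0,0,0],"grip": -1},
    {"travel": [0,0,-0.035],"angular": [0,0,0],"grip": -1},
    {"travel": [0,0,-0.045],"angular": [0,0,0],"grip": -1},
    {"travel": [0,0,-0.05],"angular": [0,0,0],"grip": -1},
    {"travel": [0,0,-0.05],"angular": [0,0,0],"grip": -1}
  ]
}}

```text
time: 5.87
ee_pos: [0.5508, -0.1621, 0.0718]
tcp_rot: [180.0, -14.9, 105.8]
wrist_force: [-0.8, -0.6, 0.4]
opening: -0.0002
grasp_force: 0.0
```

Request:
{"api": "carry_out", "payload": {
  "plan": [
    {"travel": [0,0,-0.007],"angular": [0,0,0],"grip": -1},
    {"travel": [0,0,-0.014],"angular": [0,0,0],"grip": -1},
    {"travel": [0,0,-0.02],"angular": [0,0,0],"grip": -1},
    {"travel": [0,0,-0.02],"angular": [0,0,0],"grip": -1}
  ]
}}

```text
time: 6.2
ee_pos: [0.5508, -0.162, 0.0657]
tcp_rot: [180.0, -14.9, 105.8]
wrist_force: [0.3, -1.3, 1.6]
opening: -0.0004
grasp_force: 0.9
```

Request:
{"api": "carry_out", "payload": {
  "plan": [
    {"travel": [0,0,-0.007],"angular": [0,0,0],"grip": -1},
    {"travel": [0,0,-0.014],"angular": [0,0,0],"grip": -1},
    {"travel": [0,0,-0.014],"angular": [0,0,0],"grip": -1}
  ]
}}

```text
time: 6.45
ee_pos: [0.5508, -0.162, 0.0623]
tcp_rot: [179.9, -14.9, 105.8]
wrist_force: [-0.3, -0.5, 7.2]
opening: -0.0
grasp_force: 3.5
```

Request:
{"api": "carry_out", "payload": {
  "plan": [
    {"travel": [0,0,-0.007],"angular": [0,0,0],"grip": -1},
    {"travel": [0,0,-0.012],"angular": [0,0,0],"grip": -1},
    {"travel": [0,0,-0.012],"angular": [0,0,0],"grip": -1}
  ]
}}

```text
time: 6.7
ee_pos: [0.551, -0.1621, 0.0616]
tcp_rot: [179.8, -14.8, 105.8]
wrist_force: [-6.8, 0.1, 27.7]
opening: 0.0002
grasp_force: 13.9
```

Request:
{"api": "carry_out", "payload": {
  "plan": [
    {"travel": [0,0,0.12],"angular": [0,0,0],"grip": -1},
    {"travel": [0.06,-0.09,0.2],"angular": [0,0,0],"grip": -1},
    {"travel": [0.12,-0.18,0.26],"angular": [0,0,0],"grip": -1},
    {"travel": [0.18,-0.27,0.36],"angular": [-0.25,-0.07,0],"grip": -1},
    {"travel": [0.233,-0.355,0.46],"angular": [-0.5,-0.14,0],"grip": -1},
    {"travel": [0.233,-0.355,0.46],"angular": [-0.5,-0.14,0],"grip": -1},
    {"travel": [0.233,-0.355,0.46],"angular": [-0.5,-0.14,0],"grip": -1}
  ]
}}

```text
time: 7.28
ee_pos: [0.6216, -0.2686, 0.1983]
tcp_rot: [179.8, 0.2, 105.8]
wrist_force: [0.1, 0.9, -0.4]
opening: -0.0002
grasp_force: 0.0
```

Run:
```python
from workcell import monitor,cams
import cv2,numpy as np
o=monitor.get_obs();print(o["ee_pos"],o["tcp_rot"],o["wrist_force"],o["q"].round(1))
b=cams.camera("wrist")["frame"][40:90,210:350,::-1]; a=cams.camera("scene")["frame"][100:300,80:320,::-1]
o=np.zeros((450,700,3),np.uint8); o[:250]=cv2.resize(b,None,fx=5,fy=5,interpolation=cv2.INTER_CUBIC); o[250:,:240]=a
cv2.imwrite("pics/p4.png",o)
```

```text
[ 0.62162802 -0.26857742  0.19828255] [1.79819420e+02 1.64002817e-01 1.05787448e+02] [ 0.08056799  0.89204137 -0.3817023 ] [-23.4  22.4  25.9  93.3  -0.   50.9]
```

View pics/p4.png

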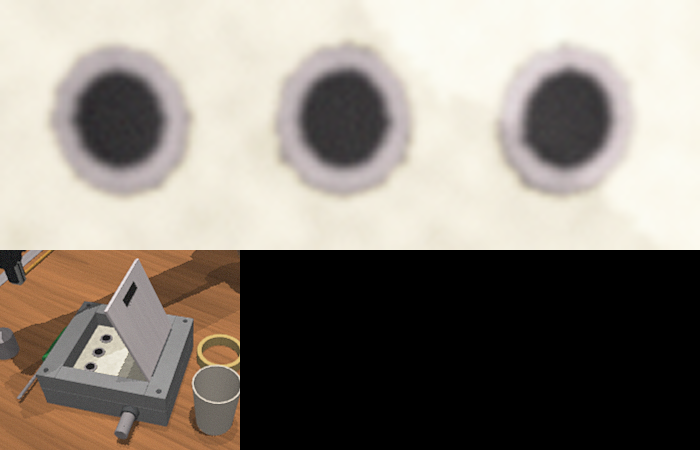

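All three buttons are now level and the cover is still open. I'll go up and over the cover to its outer (hinge) side.

Request:
{"api": "carry_out", "payload": {
  "plan": [
    {"travel": [0,0,0.14],"angular": [0,0,0],"grip": -1},
    {"travel": [0,0,0.27],"angular": [0,0,0],"grip": -1},
    {"travel": [-0.04,0.13,0.27],"angular": [0,0,0],"grip": -1},
    {"travel": [-0.08,0.26,0.27],"angular": [0,0,0],"grip": -1},
    {"travel": [-0.12,0.39,0.27],"angular": [0,0,0],"grip": -1},
    {"travel": [-0.16,0.52,0.27],"angular": [0,0,0],"grip": -1},
    {"travel": [-0.2,0.65,0.27],"angular": [0,0,0],"grip": -1},
    {"travel": [-0.224,0.778,0.27],"angular": [0,0,0],"grip": -1}
  ]
}}

```text
time: 8.05
ee_pos: [0.5511, -0.0332, 0.2755]
tcp_rot: [-179.8, -0.1, 105.7]
wrist_force: [-0.5, 0.8, 0.3]
opening: 0.0001
grasp_force: 0.0
```

Request:
{"api": "carry_out", "payload": {
  "plan": [
    {"travel": [0,0,0],"angular": [0,0,0],"grip": -1},
    {"travel": [0,0,-0.12],"angular": [0,0,0],"grip": -1},
    {"travel": [0,0,-0.23],"angular": [0,0,0],"grip": -1},
    {"travel": [0,0,-0.23],"angular": [0,0,0],"grip": -1}
  ]
}}

```text
time: 8.38
ee_pos: [0.5498, -0.0345, 0.1997]
tcp_rot: [-179.3, -0.3, 105.8]
wrist_force: [-1.4, -0.6, -0.5]
opening: 0.0002
grasp_force: 0.0
```

Request:
{"api": "carry_out", "payload": {
  "plan": [
    {"travel": [0.017,-0.06,0],"angular": [0,0,0],"grip": -1},
    {"travel": [0.034,-0.121,0],"angular": [0,0,0],"grip": -1},
    {"travel": [0.05,-0.178,-0.02],"angular": [0,0,0],"grip": -1},
    {"travel": [0.064,-0.229,-0.053],"angular": [0,0,0],"grip": -1},
    {"travel": [0.077,-0.275,-0.095],"angular": [0,0,0],"grip": -1},
    {"travel": [0.088,-0.314,-0.143],"angular": [0,0,0],"grip": -1},
    {"travel": [0.088,-0.314,-0.143],"angular": [0,0,0],"grip": -1}
  ]
}}

```text
time: 8.97
ee_pos: [0.5794, -0.1314, 0.1623]
tcp_rot: [-179.8, -0.1, 105.6]
wrist_force: [0.2, 0.6, 1.8]
opening: -0.0002
grasp_force: 1.0
```

Run:
```python
from workcell import monitor,cams
import cv2,numpy as np
o=monitor.get_obs();p=o["ee_pos"];b=np.load("box.npy");c,s=np.cos(b[2]),np.sin(b[2]);d=p[:2]-b[:2]
print(p,"box",c*d[0]+s*d[1],-s*d[0]+c*d[1],o["wrist_force"])
cv2.imwrite("pics/p5.png",cv2.resize(cams.camera("scene")["frame"][80:300,60:340,::-1],None,fx=2,fy=2))
```

```text
[ 0.57936354 -0.13144142  0.16226817] box -0.0022108709215500027 -0.019508523812105737 [0.21374116 0.58244821 1.83261523]
```

View pics/p5.png

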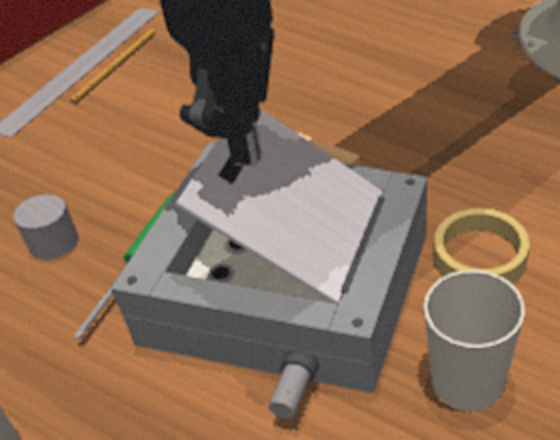

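The cover is half shut, with the fingertips on its outer face near the strip (235,165). I'll carry on down along the arc.

Request:
{"api": "carry_out", "payload": {
  "plan": [
    {"travel": [0.009,-0.032,-0.055],"angular": [0,0,0],"grip": -1},
    {"travel": [0.016,-0.056,-0.114],"angular": [0,0,0],"grip": -1},
    {"travel": [0.02,-0.075,-0.155],"angular": [0,0,0],"grip": -1},
    {"travel": [0.026,-0.095,-0.197],"angular": [0,0,0],"grip": -1},
    {"travel": [0.028,-0.1,-0.23],"angular": [0,0,0],"grip": -1},
    {"travel": [0.028,-0.1,-0.24],"angular": [0,0,0],"grip": -1},
    {"travel": [0.028,-0.1,-0.24],"angular": [0,0,0],"grip": -1}
  ]
}}

```text
time: 9.6
ee_pos: [0.5881, -0.1588, 0.0931]
tcp_rot: [-180.0, -0.0, 105.8]
wrist_force: [-0.8, 3.5, 3.8]
opening: 0.0003
grasp_force: 1.9
```

Request:
{"api": "carry_out", "payload": {
  "plan": [
    {"travel": [0.003,-0.01,-0.01],"angular": [0,0,0],"grip": -1},
    {"travel": [0.003,-0.01,-0.02],"angular": [0,0,0],"grip": -1},
    {"travel": [0.003,-0.01,-0.03],"angular": [0,0,0],"grip": -1},
    {"travel": [0.003,-0.01,-0.034],"angular": [0,0,0],"grip": -1},
    {"travel": [0.003,-0.01,-0.034],"angular": [0,0,0],"grip": -1}
  ]
}}

```text
time: 10.02
ee_pos: [0.5894, -0.1621, 0.0842]
tcp_rot: [179.9, 0.0, 105.8]
wrist_force: [-0.1, 2.1, 7.2]
opening: -0.0003
grasp_force: 3.9
```

Request:
{"api": "carry_out", "payload": {
  "plan": [
    {"travel": [0,0,-0.004],"angular": [0,0,0],"grip": -1},
    {"travel": [0,0,-0.007],"angular": [0,0,0],"grip": -1},
    {"travel": [0,0,-0.007],"angular": [0,0,0],"grip": -1}
  ]
}}

```text
time: 10.27
ee_pos: [0.5896, -0.1621, 0.0839]
tcp_rot: [179.8, 0.1, 105.8]
wrist_force: [-4.8, 3.9, 19.3]
opening: -0.0002
grasp_force: 9.7
```

It's at the stop with 19 N on it, so I'll let go straight up.

Request:
{"api": "carry_out", "payload": {
  "plan": [
    {"travel": [0,0,0.03],"angular": [0,0,0],"grip": -1},
    {"travel": [0,0,0.1],"angular": [0,0,0],"grip": -1},
    {"travel": [0,0,0.2],"angular": [0,0,0],"grip": -1},
    {"travel": [0.03,-0.1,0.3],"angular": [0,0,0],"grip": -1},
    {"travel": [0.06,-0.2,0.4],"angular": [0,0,0],"grip": -1},
    {"travel": [0.1,-0.35,0.5],"angular": [0,0,0],"grip": -1},
    {"travel": [0.1,-0.35,0.5],"angular": [0,0,0],"grip": -1},
    {"travel": [0.1,-0.35,0.5],"angular": [0,0,0],"grip": -1}
  ]
}}

```text
time: 10.93
ee_pos: [0.6197, -0.2707, 0.2327]
tcp_rot: [179.9, 0.2, 105.6]
wrist_force: [0.2, 0.6, -0.0]
opening: -0.0001
grasp_force: 0.0
```

Request:
{"api": "carry_out", "payload": {
  "plan": [
    {"travel": [0,0,0],"angular": [0,0,0],"grip": -1},
    {"travel": [0,0,0],"angular": [0,0,0],"grip": -1},
    {"travel": [0,0,0],"angular": [0,0,0],"grip": -1},
    {"travel": [0,0,0],"angular": [0,0,0],"grip": -1},
    {"travel": [0,0,0],"angular": [0,0,0],"grip": -1},
    {"travel": [0,0,0],"angular": [0,0,0],"grip": -1}
  ]
}}

```text
time: 11.43
ee_pos: [0.6189, -0.2666, 0.2308]
tcp_rot: [-180.0, -0.0, 105.8]
wrist_force: [0.6, -0.9, 0.4]
opening: 0.0002
grasp_force: 0.0
```

Run:
```python
from workcell import monitor,cams
import cv2
o=monitor.get_obs();print(o["ee_pos"],o["wrist_force"])
cv2.imwrite("pics/p6.png",cv2.resize(cams.camera("scene")["frame"][80:300,60:340,::-1],None,fx=2,fy=2))
```

```text
[ 0.61892702 -0.26659402  0.23077602] [ 0.56144882 -0.88551634  0.37510874]
```

View pics/p6.png

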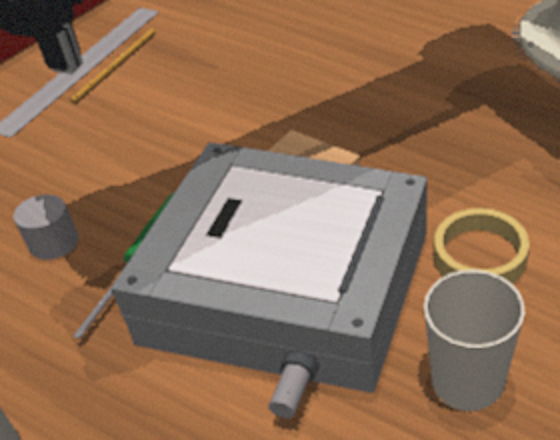

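The cover is flush and latched (free edge from 170,270 to 235,170), the arm is clear, and the bystanders look unmoved.

```bash
python3 -c "
from workcell import ticket
print(ticket.job_done())"
```

```text
the job is handed in; nothing more can be done
None
```

I popped the cover open, pushed the tripped button (the -x one) in to its stop, pressed the cover shut until it latched flush, and handed the job in at about 11.5 s; no verdict came back.

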